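# Stow the spares and draw out the caddy's telescoping handle

## Task

At the edge-banding machine, put the loose grey guide roller and the loose black star knob into the blue caddy, each in the bin that already holds one of its kind. Then press the red release button on the caddy's tower fully in, take the yellow grip, pull the telescoping handle straight up past the first click to its second stop, and finish while still holding it fully extended there, because it springs back when let go. Leave the other things on the bench where they are.

Things in the scene. Friction and masses are not known exactly. Their poses are not given: they have to be found in the camera images.
- caddy: All sizes in mm. Blue tote fixed to the bench, 200 (x) by 340 (y), walls 55 high, 5 thick, floor 5 thick. Origin: centre of underside, z up. A grey tower, 190 by 50, 115 tall, across its middle parts it into two bins, 190 by 140 inside, centred at y = +95 and -95. On the tower: red button at x = -40, telescoping handle at x = +40 (y = 0). Each bin holds one part near x = +55; which kind varies.
- roller_center (a point): The loose grey guide roller to stow, a disc 44 diameter and 26 tall lying flat on the bench, mass about 70 g. Point: its centre, 13 above its underside, z up.
- star_knob_center (a point): The loose black star knob to stow, lying flat on the bench: six round lobes at every 60 degrees from its own x axis, 42 across opposite lobes (along x), 38 across pairs of lobes (along y), 22 tall, with a brass boss of 16 diameter 6 more on top; about 50 g. Point: centre of the black head, 11 above its underside, z up.
- stowed_roller_center (a point): Centre of the roller already stowed in the caddy (same as the loose one): it marks the rollers' bin. It may be nudged but stays in its bin.
- stowed_knob_center (a point): Centre of the star knob already stowed in the caddy (same as the loose one): it marks the knobs' bin. It may be nudged but stays in its bin.
- button_top (a point): Centre of the top of the red round release button, 26 diameter, standing 12 above the tower's top (127 above the bench). It is pressed straight down.
- release_button (a joint): Travel of the button, m: 0 out, 0.008 fully in. It moves against a steady friction of about 3.5 N and stays where it is left; fully in it frees the handle's lock.
- grip_bar: Yellow grip on top of the telescoping rod: a bar 70 long (its y, parallel to the caddy's y), 22 wide (x) and 22 tall. Origin: its centre, z up; with the handle down 38 above the tower's top (153 above the bench), so that 27 are free below the bar beside the rod (rod 22 by 16).
- handle (a joint): Draw of the telescoping handle, m: 0 down, 0.05 first click, 0.10 second stop (hard end). Locked at 0 (2 mm play) until the button is in. Then spring and weight pull it down with 6 to 8 N; getting past the click (0.044 to 0.05) takes about 8 N more. Let go, it springs back down to the click or all the way.
- spanner_mid (a point): Bystander to leave alone: steel spanner, 150 long, lying flat. Point: over its origin, 6 above the bench.
- brush_mid (a point): Bystander to leave alone: hand brush, 170 long, lying flat. Point: over its origin, 10 above the bench.
- screwdriver_mid (a point): Bystander to leave alone: screwdriver, 170 long, lying flat. Point: over its origin, 10 above the bench.
- glue_jar_mid (a point): Bystander to leave alone: jar with an orange lid, 70 diameter, 80 tall. Point: over its origin, 40 above the bench.
- cleaner_mid (a point): Bystander to leave alone: bottle with a red cap, 64 diameter, 170 tall. Point: over its origin, 85 above the bench.
- band_coil_mid (a point): Bystander to leave alone: coil of wood-coloured edge band, a ring 100 across, 23 tall, lying flat. Point: over its origin, 11.5 above the bench.

How it is judged:
By the outcome, as a careful person would: the job done as asked, in the order asked, and still so for the second after the job is handed in, while the arm keeps its last pose, push and grip.
It also fails if it takes over 72 s, if anything falls off the work surface, if the arm or the gripper's body presses on something with over 40 N, if the wrist force passes 120 N, or if a joint passes its speed limit or range.

## Robot

A 6-joint arm with a two-finger parallel gripper is mounted at the origin on the work surface. World frame = base frame: x ahead of the robot, y to its left, z up, the work surface at z = 0. Lengths are in m, angles in rad, forces in N, time in s.
With the tool pointing down it reaches from about 0.35 to 0.975 m from the base axis. Payload 4.9 kg.
Tool frame: the origin (TCP) lies at the very end of the fingers, on their centre line; the grasp point (between the pads) lies 19 mm behind it; z points along the fingers, y is the direction in which the jaws open and shut (so a half turn about z gives the same grasp; the last joint's range is limited). The gripper opens to 85 mm and grips with 20 to 120 N. Pads are 22 mm wide; open, the fingers measure 114 mm over their backs; the gripper's body (76 mm by 85 mm) begins 54 mm behind the grasp point. The pads swing forward as they close: fully open they stand 13 mm farther back than shut.
Start: joints at [1.09, 0.053, 1.613, -0, 1.476, -0.119], TCP at [0.221, 0.585, 0.231] pointing down, gripper open.
Joint ranges: [-3.01, 3.01], [-1.01, 2.22], [0.06, 2.58], [-1.02, 4.17], [0.09, 2.62], [-3.14, 3.14]. Speed limits (rad/s): [2.57, 2.57, 3.14, 3.14, 3.14, 3.14].

## Interface

Orientations are given as a unit quaternion [w, x, y, z].
In Python, from plant import state, eyes, job_done gives the robot as it stands.
- The arm moves only by the tool apply_moves, never from a script. Its argument "commands" is a list of rows, each an object with "linear": the shift along the tool's x, y, z in m, a list of three; "delta_rot": the turn, a rotation vector about the tool's x, y, z in degrees, a list of three; "fingers": the closure in counts, from 0 (fully open) to 255 (shut). In form: [{"linear": [x, y, z], "delta_rot": [wx, wy, wz], "fingers": fingers}, ...]. A call has exactly 8 rows; each row is the pose to reach, as a shift and turn from the pose commanded when the call began, along the tool's axes at that moment; what a row does not reach only later rows make up. A row lasts 1/10 s, in which the tool goes at most 50 mm and 8.59 degrees, less where a joint would pass 70% of its speed; a pose out of reach is approached as far as the arm can. A call with a gripper value outside its range is refused whole. The fingers move at their own pace and stop on an object; the grip force is fixed at half the most. Time passes only in rows, so rows that repeat a pose let the fingers close, or fill a call up. It gives the time, the measured TCP pose, the force and the opening at its end, in the units of the state.
- state(): the state, without advancing time (a new reading comes with each control period).
- eyes.grab_frame(name): name is "scene" or "top" or "wrist"; returns the picture (400x640x3 uint8, red, green, blue); there is no depth.
- eyes.camera_params(name): a dict with "fx", "fy", "cx", "cy" (pixels), "position" and "rotation" of the camera in the world; the wrist camera has in their place "T_tool_cam" (4x4, takes a point from camera to tool coordinates, whose origin is the TCP and whose axes are the flange's). Camera axes: x right, y down, z forward; pixel columns grow to the right and rows downward; lengths in m; the calibration is good to about 2 mm. A picture is of the moment at which its call begins: read the wrist's pose just before it. camera_params takes no time and is no camera call.
- job_done(): hands the job in, once; it reports no verdict.
The state is a dict: "time": time; "joint_pos": joint angles; "joint_vel": joint speeds; "joint_efforts": joint torques, N m; "tool_pos": TCP position; "tool_rot": TCP orientation; "contact_force": force on the tool from outside, world axes, zero at the start; "ft_torque": the same for the moment, N m; "gripper_width": opening from 0.0 (shut) to 1.0 (fully open).
Only numpy, scipy, OpenCV 4.12 (cv2) and the standard library are available. Lean on these libraries where they do the work, as an engineer would, in place of code of your own. Each camera call takes 0.05 s, during which the arm holds its last target.

## Working session

There is one attempt and no reset: what is moved stays moved. The work goes in short steps, Python scripts to look and compute and a tool call to move; the robot and the scene stay as the last step left them, time stands still between calls to the robot, and variables do not carry over. Pictures are saved under pics/ and viewed, and the job is handed in when it is done.

Besides the shell and the picture viewer there is one more tool, called as a command line: name --argument value ..., lists and objects as JSON in quotes. apply_moves: Moves the arm, as the interface text tells. Its arguments: {"type":"object","properties":{"commands":{"type":"array","items":{"type":"object","properties":{"linear":{"type":"array","items":{"type":"number"}},"delta_rot":{"type":"array","items":{"type":"number"}},"fingers":{"type":"number"}}}}},"required":["commands"]}

```bash
mkdir -p pics; ls
python3 - <<'E'
from plant import state, eyes
import cv2
s=state();print(s)
for n in("scene","top","wrist"):
    print(n,eyes.camera_params(n))
for n in("scene","top"):
    cv2.imwrite(f"pics/{n}0.png",eyes.grab_frame(n)[:,:,::-1])
E
```

```text
pics
{'time': 0.0, 'joint_pos': array([ 1.09002248e+00,  5.33486866e-02,  1.61430598e+00, -2.19047384e-05,
        1.47601666e+00, -1.19010320e-01]), 'joint_vel': array([-0.00013488, -0.00069419,  0.00129538, -0.00010132,  0.0009945 ,
        0.00081671]), 'joint_efforts': array([-1.01373367e-03, -3.93705046e+01, -3.70165014e+01, -2.11452170e-04,
        7.35145120e-03,  1.18494646e-05]), 'tool_pos': array([0.22091893, 0.58397634, 0.23006094]), 'tool_rot': array([-2.96621918e-04,  1.79895893e-01,  9.83685106e-01, -9.96168881e-04]), 'contact_force': array([ 0.65061521, -0.02253222,  0.56192129]), 'ft_torque': array([-0.00936459,  0.00929782, -0.02216878]), 'gripper_width': 0.9986913750444879}
scene {'fx': 391.9386069474959, 'fy': 391.9386069474959, 'cx': 324.50212495533236, 'cy': 199.8858723702238, 'position': array([1.22419217, 0.10796934, 1.17967392]), 'rotation': array([-0.18892171,  0.64676067,  0.70810111, -0.21119193])}
top {'fx': 476.18565882852, 'fy': 476.18565882852, 'cx': 319.07692133875173, 'cy': 196.5784294049887, 'position': array([0.46101607, 0.0474302 , 1.50469886]), 'rotation': array([-0.01582402,  0.7156389 , -0.69785286,  0.02473747])}
wrist {'fx': 329.73580286009144, 'fy': 329.73580286009144, 'cx': 319.9806591557574, 'cy': 202.5885975885503, 'T_tool_cam': array([[ 8.75168475e-04, -9.50687097e-01, -3.10150411e-01,
         7.87437485e-02],
       [ 9.99999528e-01,  9.62728266e-04, -1.29244638e-04,
         9.22122125e-04],
       [ 4.21461778e-04, -3.10150152e-01,  9.50687491e-01,
        -1.41996889e-01],
       [ 0.00000000e+00,  0.00000000e+00,  0.00000000e+00,
         1.00000000e+00]])}
```

View pics/scene0.png

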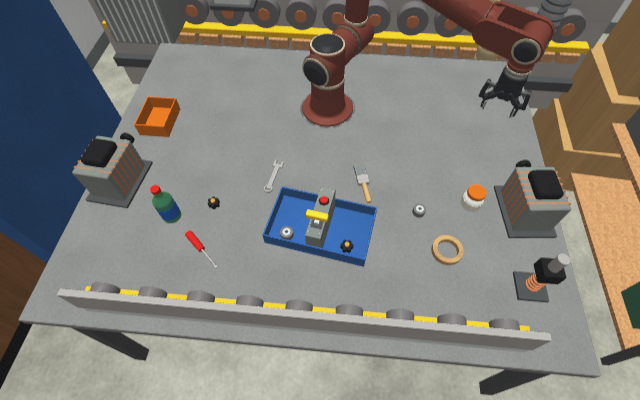

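View pics/top0.png

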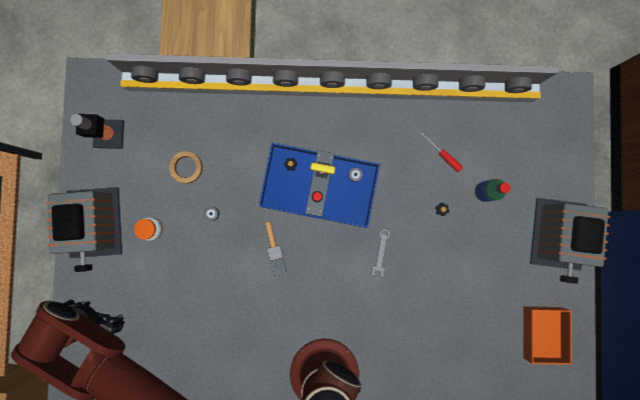

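The top view shows the loose roller at about (211,214), the loose knob at (442,209), the stowed knob in the left bin at (291,163) and the stowed roller in the right bin at (356,174). I'll enlarge these areas next.

```bash
cat > h.py <<'E'
import numpy as np, cv2
from plant import state, eyes
from scipy.spatial.transform import Rotation as R
def q(w): return R.from_quat([w[1],w[2],w[3],w[0]])
def cam(n,st=None):
    p=eyes.camera_params(n)
    if n=="wrist":
        T=np.eye(4);T[:3,:3]=q(st["tool_rot"]).as_matrix();T[:3,3]=st["tool_pos"];C=T@p["T_tool_cam"]
        return p,C[:3,:3],C[:3,3]
    return p,q(p["rotation"]).as_matrix(),p["position"]
def pt(c,u,v,z):
    p,M,o=c
    d=M@[(u-p["cx"])/p["fx"],(v-p["cy"])/p["fy"],1]
    return o+d*(z-o[2])/d[2]
def px(c,P):
    p,M,o=c; r=M.T@(np.array(P)-o); return p["fx"]*r[0]/r[2]+p["cx"],p["fy"]*r[1]/r[2]+p["cy"]
def tool_delta(st,P):  # world displacement to P in tool axes
    return q(st["tool_rot"]).as_matrix().T@(np.array(P)-st["tool_pos"])
E
python3 - <<'E'
import cv2,numpy as np
im=cv2.imread("pics/top0.png")
a=cv2.resize(im[135:240,250:390],None,fx=5,fy=5,interpolation=cv2.INTER_CUBIC)
cv2.imwrite("pics/cad.png",a)
b=[cv2.resize(im[y-20:y+20,x-20:x+20],None,fx=10,fy=10,interpolation=cv2.INTER_CUBIC) for x,y in((211,214),(442,209))]
cv2.imwrite("pics/loose.png",np.hstack(b))
E
```

```text
(no output)
```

View pics/cad.png

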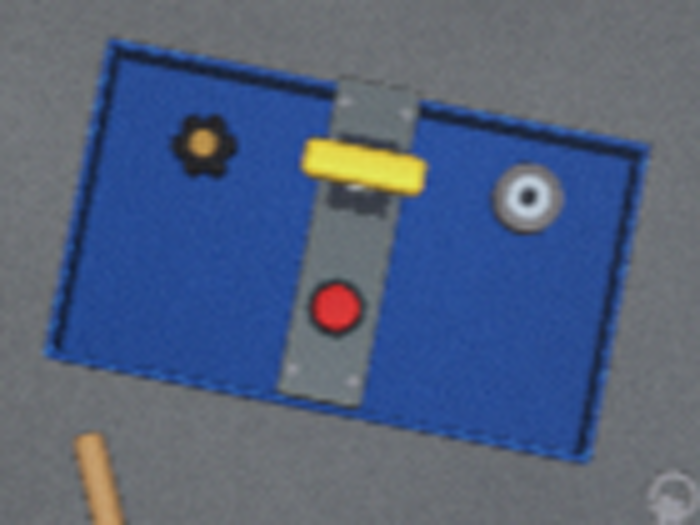

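View pics/loose.png

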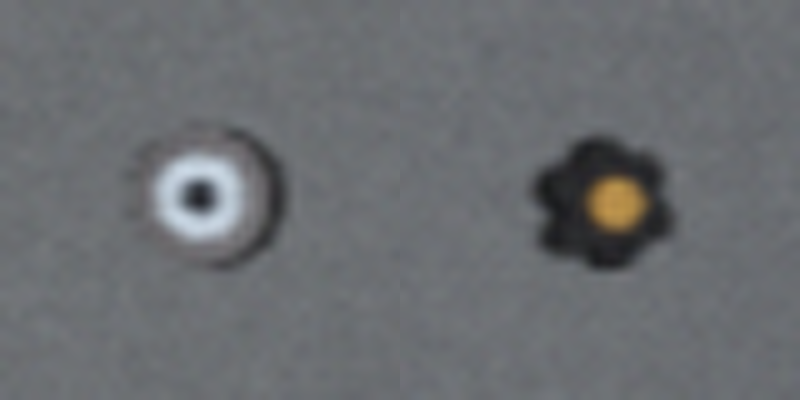

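Run:
```python
from h import *
c=cam("top")
f=lambda u,v,z:pt(c,250+u/5-.4,135+v/5-.4,z)
k=[f(*p,.055) for p in((112,40),(650,148),(588,460),(47,355))]
for p in k:print(p.round(4))
ctr=np.mean(k,0);print("ctr",ctr, "sides",[np.linalg.norm(k[i]-k[(i+1)%4]).round(4) for i in range(4)])
ey=k[0]-k[1]+k[3]-k[2]; print("yaw deg",np.degrees(np.arctan2(-ey[0],ey[1])), )
ex=k[0]-k[3]+k[1]-k[2]; print("yaw by x",np.degrees(np.arctan2(ex[1],ex[0])))
b=f(337,307,.127);g=f(364,167,.164);print("btn",b,"grip",g,np.linalg.norm(b[:2]-g[:2]))
d=(g-b);print("yaw btn-grip",np.degrees(np.arctan2(d[1],d[0])),"mid",(b+g)/2)
print("stowed knob",f(203,143,.033),"stowed roller",f(528,197,.031))
print("roller",pt(c,210.5,213.1,.026),"knob",pt(c,442.8,208.5,.028))
s=state();print(q(s["tool_rot"]).as_matrix().round(3))
```

```text
[0.7065 0.1786 0.055 ]
[ 0.6487 -0.1529  0.055 ]
[ 0.4568 -0.1185  0.055 ]
[0.5124 0.2122 0.055 ]
ctr [0.5810827  0.02983345 0.055     ] sides [np.float64(0.3365), np.float64(0.195), np.float64(0.3353), np.float64(0.197)]
yaw deg -9.720294582219909
yaw by x -9.995428580919388
btn [0.54188429 0.03709767 0.127     ] grip [0.61946351 0.02408283 0.164     ] 0.07866334914961615
yaw btn-grip -9.523370942418591 mid [0.5806739  0.03059025 0.1455    ]
stowed knob [0.64728966 0.12216031 0.033     ] stowed roller [ 0.61911155 -0.08073936  0.031     ]
roller [0.48638729 0.36454343 0.026     ] knob [ 0.51874062 -0.3560929   0.028     ]
[[-0.935  0.354 -0.001]
 [ 0.354  0.935 -0.002]
 [ 0.    -0.002 -1.   ]]
```

Run:
```python
from h import *
s=state()
print(tool_delta(s,[.487,.3645,.16]))
```

```text
[-0.3265367  -0.11101653  0.07029894]
```

apply_moves --commands '[{"linear":[-0.041,-0.014,0.009],"delta_rot":[0,0,-1.4],"fingers":0},{"linear":[-0.082,-0.028,0.018],"delta_rot":[0,0,-2.8],"fingers":0},{"linear":[-0.123,-0.042,0.027],"delta_rot":[0,0,-4.2],"fingers":0},{"linear":[-0.164,-0.056,0.036],"delta_rot":[0,0,-5.6],"fingers":0},{"linear":[-0.205,-0.07,0.045],"delta_rot":[0,0,-7],"fingers":0},{"linear":[-0.246,-0.084,0.054],"delta_rot":[0,0,-8.4],"fingers":0},{"linear":[-0.287,-0.098,0.063],"delta_rot":[0,0,-9.8],"fingers":0},{"linear":[-0.3265,-0.111,0.07],"delta_rot":[0,0,-11],"fingers":0}]'

```text
time: 0.9
tool_pos: [0.488, 0.3634, 0.1601]
tool_rot: [-0.001, 0.084, 0.996, -0.0]
contact_force: [0.6, 0.2, 0.5]
gripper_width: 1.0
```

Run:
```python
from h import *
s=state();print(s["tool_pos"],s["time"],s["contact_force"])
im=eyes.grab_frame("wrist")[:,:,::-1]
cv2.imwrite("pics/w1.png",im)
print(px(cam("wrist",s),[.4864,.3645,.026]))
```

```text
[0.48799537 0.36343634 0.16009862] 0.9 [0.63853301 0.2457238  0.54462817]
(np.float64(320.2041052923142), np.float64(188.28750244957376))
```

View pics/w1.png

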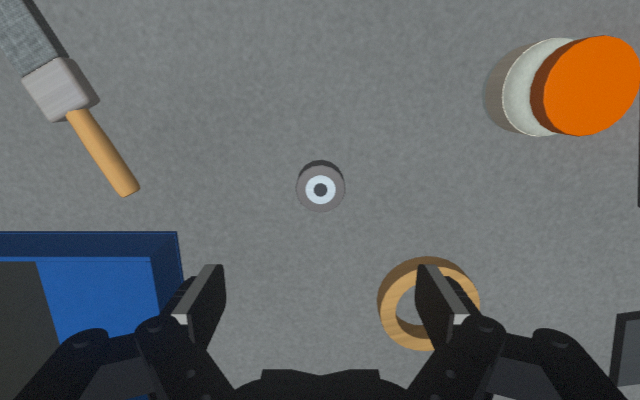

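The wrist view has the roller's top centre at (320,189) against a predicted (320,188), so the position is confirmed. Going down.

apply_moves --commands '[{"linear":[0.002,0.001,0.045],"delta_rot":[0,0,0],"fingers":0},{"linear":[0.002,0.001,0.09],"delta_rot":[0,0,0],"fingers":0},{"linear":[0.002,0.001,0.125],"delta_rot":[0,0,0],"fingers":0},{"linear":[0.002,0.001,0.145],"delta_rot":[0,0,0],"fingers":60},{"linear":[0.002,0.001,0.153],"delta_rot":[0,0,0],"fingers":120},{"linear":[0.002,0.001,0.155],"delta_rot":[0,0,0],"fingers":200},{"linear":[0.002,0.001,0.155],"delta_rot":[0,0,0],"fingers":255},{"linear":[0.002,0.001,0.155],"delta_rot":[0,0,0],"fingers":255}]'

```text
time: 1.75
tool_pos: [0.4866, 0.3672, 0.0081]
tool_rot: [0.001, 0.085, 0.996, 0.001]
contact_force: [-0.4, 0.6, -0.3]
gripper_width: 0.494
```

apply_moves --commands '[{"linear":[0,0,0],"delta_rot":[0,0,0],"fingers":255},{"linear":[0,0,0],"delta_rot":[0,0,0],"fingers":255},{"linear":[0,0,0],"delta_rot":[0,0,0],"fingers":255},{"linear":[0,0,0],"delta_rot":[0,0,0],"fingers":255},{"linear":[0,0,-0.03],"delta_rot":[0,0,0],"fingers":255},{"linear":[0,0,-0.08],"delta_rot":[0,0,0],"fingers":255},{"linear":[0,0,-0.13],"delta_rot":[0,0,0],"fingers":255},{"linear":[0,0,-0.18],"delta_rot":[0,0,0],"fingers":255}]'

```text
time: 2.55
tool_pos: [0.4851, 0.3662, 0.1879]
tool_rot: [-0.0, 0.085, 0.996, -0.0]
contact_force: [0.3, 0.4, -1.7]
gripper_width: 0.498
```

Run:
```python
from h import *
s=state();print(s["tool_pos"],s["time"],s["contact_force"],s["gripper_width"])
im=eyes.grab_frame("wrist")[:,:,::-1]
cv2.imwrite("pics/w2.png",im)
C=np.array([.581,.030]);a=np.radians(-9.75);M=np.array([[np.cos(a),-np.sin(a)],[np.sin(a),np.cos(a)]])
for l in((-.03,-.097),(-.03,.097),(-.04,0),(.04,0)): print(l,C+M@l)
t=C+M@[-.03,-.097]; print(tool_delta(s,[*t,s["tool_pos"][2]]))
```

```text
[0.48507273 0.36620285 0.18791595] 2.55 [ 0.29361285  0.43587008 -1.68974646] 0.49758361508122795
(-0.03, -0.097) [ 0.53500642 -0.06051845]
(-0.03, 0.097) [0.56786022 0.13067942]
(-0.04, 0) [0.54157776 0.03677398]
(0.04, 0) [0.62042224 0.02322602]
[-1.21354538e-01 -4.12137738e-01  8.01343441e-05]
```

View pics/w2.png

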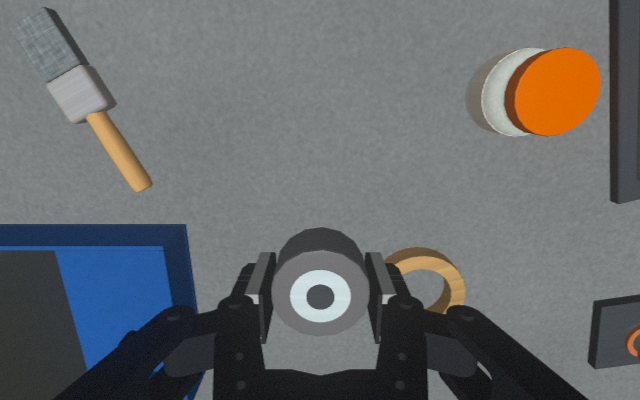

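The roller is held level between the pads at about (320,297), opening about 42 mm. I'll carry it over the tower to the -y bin.

apply_moves --commands '[{"linear":[-0.014,-0.048,-0.02],"delta_rot":[0,0,0],"fingers":255},{"linear":[-0.028,-0.096,-0.03],"delta_rot":[0,0,0],"fingers":255},{"linear":[-0.042,-0.144,-0.03],"delta_rot":[0,0,0],"fingers":255},{"linear":[-0.056,-0.192,-0.03],"delta_rot":[0,0,0],"fingers":255},{"linear":[-0.07,-0.24,-0.03],"delta_rot":[0,0,0],"fingers":255},{"linear":[-0.084,-0.288,-0.03],"delta_rot":[0,0,0],"fingers":255},{"linear":[-0.098,-0.335,-0.03],"delta_rot":[0,0,0],"fingers":255},{"linear":[-0.112,-0.38,-0.03],"delta_rot":[0,0,0],"fingers":255}]'

```text
time: 3.4
tool_pos: [0.5313, -0.0281, 0.2163]
tool_rot: [0.0, 0.085, 0.996, 0.0]
contact_force: [1.6, 0.9, -0.7]
gripper_width: 0.496
```

Run:
```python
from h import *
s=state();print(s["tool_pos"],s["time"],s["contact_force"],s["gripper_width"])
print(tool_delta(s,[.535,-.0605,.017]))
```

```text
[ 0.53131606 -0.02813998  0.21626778] 3.4 [ 1.63009695  0.91698763 -0.68487034] 0.49569618295643963
[-0.00896658 -0.03128992  0.199271  ]
```

apply_moves --commands '[{"linear":[-0.009,-0.031,0.0],"delta_rot":[0,0,0],"fingers":255},{"linear":[-0.009,-0.031,0.04],"delta_rot":[0,0,0],"fingers":255},{"linear":[-0.009,-0.031,0.085],"delta_rot":[0,0,0],"fingers":255},{"linear":[-0.009,-0.031,0.13],"delta_rot":[0,0,0],"fingers":255},{"linear":[-0.009,-0.031,0.17],"delta_rot":[0,0,0],"fingers":255},{"linear":[-0.009,-0.031,0.19],"delta_rot":[0,0,0],"fingers":255},{"linear":[-0.009,-0.031,0.2],"delta_rot":[0,0,0],"fingers":255},{"linear":[-0.009,-0.031,0.2],"delta_rot":[0,0,0],"fingers":255}]'

```text
time: 4.2
tool_pos: [0.5341, -0.058, 0.0149]
tool_rot: [-0.001, 0.085, 0.996, 0.0]
contact_force: [0.5, -0.3, -0.3]
gripper_width: 0.49
```

apply_moves --commands '[{"linear":[0,0,0],"delta_rot":[0,0,0],"fingers":100},{"linear":[0,0,0],"delta_rot":[0,0,0],"fingers":60},{"linear":[0,0,0],"delta_rot":[0,0,0],"fingers":40},{"linear":[0,0,0],"delta_rot":[0,0,0],"fingers":40},{"linear":[0,0,-0.04],"delta_rot":[0,0,0],"fingers":40},{"linear":[0,0,-0.09],"delta_rot":[0,0,0],"fingers":40},{"linear":[0,0,-0.14],"delta_rot":[0,0,0],"fingers":0},{"linear":[0,0,-0.18],"delta_rot":[0,0,0],"fingers":0}]'

```text
time: 5.0
tool_pos: [0.5359, -0.0584, 0.2003]
tool_rot: [0.002, 0.085, 0.996, -0.0]
contact_force: [1.2, -0.8, 1.3]
gripper_width: 0.999
```

Run:
```python
from h import *
s=state();print(s["tool_pos"],s["time"],s["contact_force"],s["gripper_width"])
im=eyes.grab_frame("wrist")[:,:,::-1]
cv2.imwrite("pics/w3.png",im)
print(tool_delta(s,[.5187,-.3561,.16]))
```

```text
[ 0.535868   -0.05837807  0.2002706 ] 5.0 [ 1.15359463 -0.77958415  1.32441437] 0.9986150167673511
[-0.03321718 -0.29633058  0.04049215]
```

View pics/w3.png

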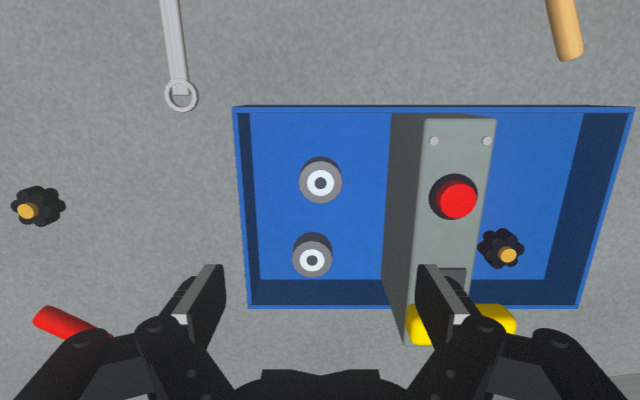

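The wrist view shows both rollers lying flat in the same bin, at (320,182) and (312,260). Now the knob.

apply_moves --commands '[{"linear":[-0.004,-0.037,0.0],"delta_rot":[0,0,-2],"fingers":0},{"linear":[-0.008,-0.074,0.0],"delta_rot":[0,0,-4],"fingers":0},{"linear":[-0.012,-0.111,0.01],"delta_rot":[0,0,-6],"fingers":0},{"linear":[-0.016,-0.148,0.02],"delta_rot":[0,0,-8],"fingers":0},{"linear":[-0.02,-0.185,0.03],"delta_rot":[0,0,-10],"fingers":0},{"linear":[-0.024,-0.222,0.04],"delta_rot":[0,0,-12],"fingers":0},{"linear":[-0.028,-0.259,0.04],"delta_rot":[0,0,-14],"fingers":0},{"linear":[-0.033,-0.296,0.04],"delta_rot":[0,0,-15.5],"fingers":0}]'

```text
time: 5.85
tool_pos: [0.5171, -0.3568, 0.1557]
tool_rot: [-0.0, -0.051, 0.999, 0.0]
contact_force: [-0.7, -0.4, 1.2]
gripper_width: 0.996
```

Run:
```python
from h import *
s=state();print(s["tool_pos"],s["time"],s["contact_force"],s["gripper_width"])
c=cam("wrist",s)
im=eyes.grab_frame("wrist")[:,:,::-1]
u,v=px(c,[.5187,-.3561,.028]);print(u,v)
x0,y0=int(u)-60,int(v)-45;print(x0,y0)
cv2.imwrite("pics/w4.png",im);cv2.imwrite("pics/w4c.png",cv2.resize(im[y0:y0+90,x0:x0+120],None,fx=6,fy=6,interpolation=cv2.INTER_CUBIC))
```

```text
[ 0.51710607 -0.35684211  0.15571947] 5.85 [-0.7031617  -0.42729174  1.2123692 ] 0.9959350419681073
320.07923369031425 193.8845197340176
260 148
```

View pics/w4c.png

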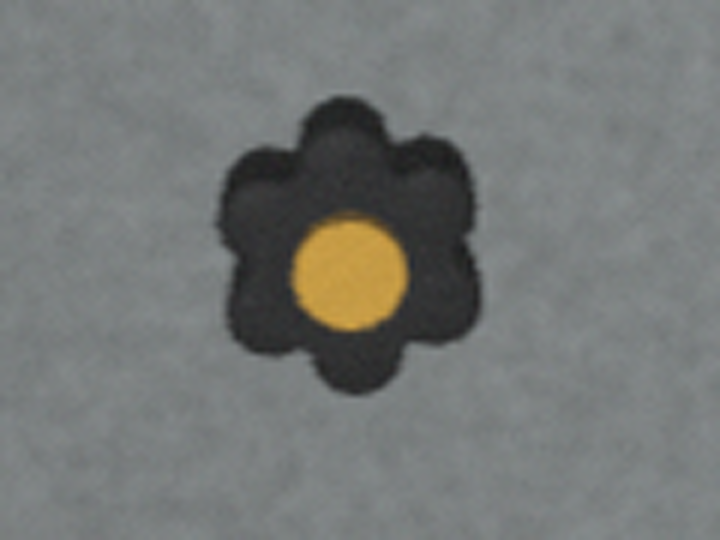

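View pics/w4.png

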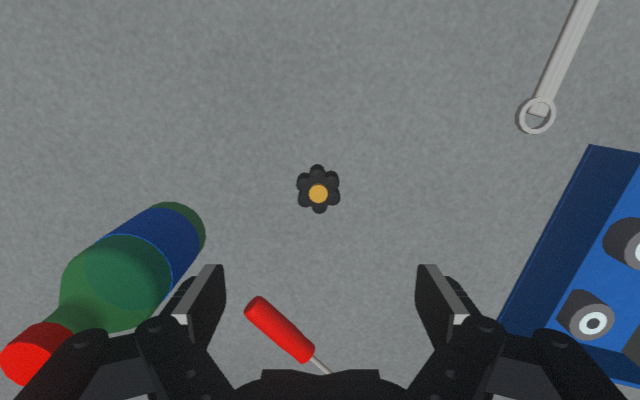

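Boss centre is at (318,193.5) in the wrist image, against a predicted (320,194). The lobes run along tool x to within 3°, so the jaws will meet pairs of lobes. Going down.

apply_moves --commands '[{"linear":[-0.0015,-0.001,0.045],"delta_rot":[0,0,0],"fingers":0},{"linear":[-0.0015,-0.001,0.09],"delta_rot":[0,0,0],"fingers":0},{"linear":[-0.0015,-0.001,0.125],"delta_rot":[0,0,0],"fingers":0},{"linear":[-0.0015,-0.001,0.142],"delta_rot":[0,0,0],"fingers":60},{"linear":[-0.0015,-0.001,0.15],"delta_rot":[0,0,0],"fingers":80},{"linear":[-0.0015,-0.001,0.151],"delta_rot":[0,0,0],"fingers":80},{"linear":[-0.0015,-0.001,0.151],"delta_rot":[0,0,0],"fingers":80},{"linear":[-0.0015,-0.001,0.151],"delta_rot":[0,0,0],"fingers":80}]'

```text
time: 6.7
tool_pos: [0.5208, -0.3575, 0.0078]
tool_rot: [0.001, -0.05, 0.999, -0.001]
contact_force: [-0.1, -0.6, 0.7]
gripper_width: 0.684
```

apply_moves --commands '[{"linear":[0.001,0.0005,0.004],"delta_rot":[0,0,0],"fingers":80},{"linear":[0.001,0.0005,0.004],"delta_rot":[0,0,0],"fingers":150},{"linear":[0.001,0.0005,0.004],"delta_rot":[0,0,0],"fingers":255},{"linear":[0.001,0.0005,0.004],"delta_rot":[0,0,0],"fingers":255},{"linear":[0.001,0.0005,0.004],"delta_rot":[0,0,0],"fingers":255},{"linear":[0.001,0.0005,0.004],"delta_rot":[0,0,0],"fingers":255},{"linear":[0.001,0.0005,0.004],"delta_rot":[0,0,0],"fingers":255},{"linear":[0.001,0.0005,0.004],"delta_rot":[0,0,0],"fingers":255}]'

```text
time: 7.5
tool_pos: [0.5186, -0.3563, 0.0019]
tool_rot: [0.0, -0.05, 0.999, -0.0]
contact_force: [0.2, 0.7, 5.8]
gripper_width: 0.424
```

apply_moves --commands '[{"linear":[0,0,-0.02],"delta_rot":[0,0,0],"fingers":255},{"linear":[0,0,-0.05],"delta_rot":[0,0,0],"fingers":255},{"linear":[0,0,-0.09],"delta_rot":[0,0,0],"fingers":255},{"linear":[0,0,-0.13],"delta_rot":[0,0,0],"fingers":255},{"linear":[0,0,-0.17],"delta_rot":[0,0,0],"fingers":255},{"linear":[0,0,-0.21],"delta_rot":[0,0,0],"fingers":255},{"linear":[0,0,-0.21],"delta_rot":[0,0,0],"fingers":255},{"linear":[0,0,-0.21],"delta_rot":[0,0,0],"fingers":255}]'

```text
time: 8.3
tool_pos: [0.5184, -0.3561, 0.2119]
tool_rot: [0.001, -0.05, 0.999, -0.0]
contact_force: [-0.2, -0.1, -0.4]
gripper_width: 0.429
```

Run:
```python
from h import *
s=state();print(s["tool_pos"],s["time"],s["contact_force"],s["gripper_width"])
im=eyes.grab_frame("wrist")[:,:,::-1]
cv2.imwrite("pics/w5.png",im)
print(tool_delta(s,[.568,.1307,s["tool_pos"][2]]))
```

```text
[ 0.51844486 -0.35614793  0.21190876] 8.3 [-0.22136766 -0.11176061 -0.36308824] 0.4289593435809784
[-9.82612596e-02  4.79396695e-01 -3.94421805e-04]
```

View pics/w5.png

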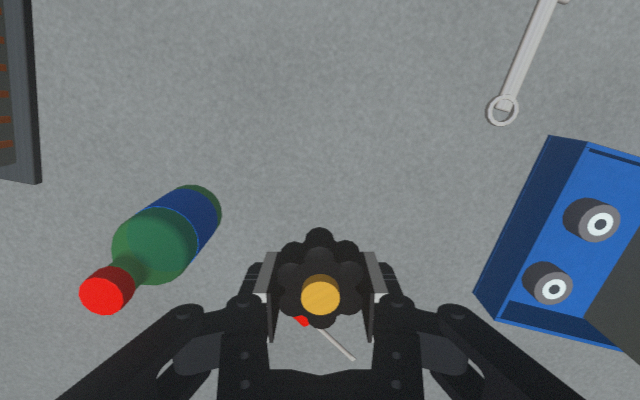

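The knob is held flat between the pads at (320,295), opening 36 mm. Carrying it to the +y bin.

apply_moves --commands '[{"linear":[-0.0095,0.0465,0],"delta_rot":[0,0,2],"fingers":255},{"linear":[-0.019,0.093,0],"delta_rot":[0,0,4],"fingers":255},{"linear":[-0.0285,0.1395,0],"delta_rot":[0,0,6],"fingers":255},{"linear":[-0.038,0.186,0],"delta_rot":[0,0,8],"fingers":255},{"linear":[-0.0475,0.2325,0],"delta_rot":[0,0,10],"fingers":255},{"linear":[-0.057,0.279,0],"delta_rot":[0,0,12],"fingers":255},{"linear":[-0.0665,0.3255,0],"delta_rot":[0,0,14],"fingers":255},{"linear":[-0.076,0.372,0],"delta_rot":[0,0,15.5],"fingers":255}]'

```text
time: 9.15
tool_pos: [0.5548, 0.0238, 0.2081]
tool_rot: [-0.002, 0.085, 0.996, -0.0]
contact_force: [1.4, 0.2, -0.3]
gripper_width: 0.43
```

Run:
```python
from h import *
s=state();print(s["tool_pos"],s["time"],s["contact_force"],s["gripper_width"])
print(tool_delta(s,[.568,.1307,.01]))
```

```text
[0.55477664 0.02380853 0.20808923] 9.15 [ 1.40503108  0.2043478  -0.30053778] 0.4296293688472661
[0.0042011  0.10767372 0.19806238]
```

apply_moves --commands '[{"linear":[0.002,0.04,0],"delta_rot":[0,0,0],"fingers":255},{"linear":[0.003,0.085,0],"delta_rot":[0,0,0],"fingers":255},{"linear":[0.004,0.1075,0],"delta_rot":[0,0,0],"fingers":255},{"linear":[0.004,0.1075,0.045],"delta_rot":[0,0,0],"fingers":255},{"linear":[0.004,0.1075,0.09],"delta_rot":[0,0,0],"fingers":255},{"linear":[0.004,0.1075,0.135],"delta_rot":[0,0,0],"fingers":255},{"linear":[0.004,0.1075,0.175],"delta_rot":[0,0,0],"fingers":255},{"linear":[0.004,0.1075,0.195],"delta_rot":[0,0,0],"fingers":255}]'

```text
time: 9.95
tool_pos: [0.5648, 0.1279, 0.0086]
tool_rot: [-0.006, 0.085, 0.996, -0.001]
contact_force: [-0.3, 0.1, -0.2]
gripper_width: 0.424
```

apply_moves --commands '[{"linear":[0,0,0.005],"delta_rot":[0,0,0],"fingers":255},{"linear":[0,0,0.006],"delta_rot":[0,0,0],"fingers":255},{"linear":[0,0,0.006],"delta_rot":[0,0,0],"fingers":255},{"linear":[0,0,0.006],"delta_rot":[0,0,0],"fingers":110},{"linear":[0,0,0.006],"delta_rot":[0,0,0],"fingers":60},{"linear":[0,0,0.006],"delta_rot":[0,0,0],"fingers":40},{"linear":[0,0,0.006],"delta_rot":[0,0,0],"fingers":40},{"linear":[0,0,-0.03],"delta_rot":[0,0,0],"fingers":40}]'

```text
time: 10.75
tool_pos: [0.5661, 0.1279, 0.0414]
tool_rot: [-0.005, 0.085, 0.996, -0.001]
contact_force: [-0.2, -0.6, -0.4]
gripper_width: 0.84
```

apply_moves --commands '[{"linear":[0,0,-0.04],"delta_rot":[0,0,0],"fingers":40},{"linear":[0,0,-0.08],"delta_rot":[0,0,0],"fingers":40},{"linear":[0,0,-0.12],"delta_rot":[0,0,0],"fingers":40},{"linear":[0,0,-0.16],"delta_rot":[0,0,0],"fingers":150},{"linear":[0,0,-0.17],"delta_rot":[0,0,0],"fingers":255},{"linear":[0,0,-0.17],"delta_rot":[0,0,0],"fingers":255},{"linear":[0,0,-0.17],"delta_rot":[0,0,0],"fingers":255},{"linear":[0,0,-0.17],"delta_rot":[0,0,0],"fingers":255}]'

```text
time: 11.55
tool_pos: [0.5693, 0.1283, 0.2133]
tool_rot: [-0.002, 0.085, 0.996, -0.0]
contact_force: [0.7, -0.2, -0.0]
gripper_width: 0.005
```

Run:
```python
from h import *
s=state();print(s["tool_pos"],s["time"],s["contact_force"],s["gripper_width"])
im=eyes.grab_frame("wrist")[:,:,::-1]
cv2.imwrite("pics/w6.png",im)
print(tool_delta(s,[.5417,.037,.14]),px(cam("wrist",s),[.5417,.037,.127]))
```

```text
[0.56930114 0.12825052 0.213347  ] 11.55 [ 0.69757149 -0.20025892 -0.019045  ] 0.004789771939337984
[ 0.0114551  -0.09451087  0.07351692] (np.float64(188.13301355578676), np.float64(192.7885620836424))
```

View pics/w6.png

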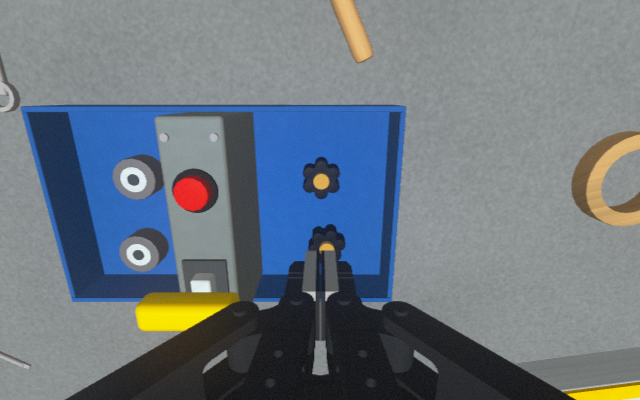

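Both knobs lie flat in the +y bin, at (321,180) and (327,245). The button is at (191,193), about 3 px from prediction, so I'll correct by 2 mm. Moving above it with the fingers shut.

apply_moves --commands '[{"linear":[0.005,-0.045,0],"delta_rot":[0,0,0],"fingers":255},{"linear":[0.011,-0.088,0],"delta_rot":[0,0,0],"fingers":255},{"linear":[0.0115,-0.093,0.02],"delta_rot":[0,0,0],"fingers":255},{"linear":[0.0115,-0.093,0.05],"delta_rot":[0,0,0],"fingers":255},{"linear":[0.0115,-0.093,0.07],"delta_rot":[0,0,0],"fingers":255},{"linear":[0.0115,-0.093,0.077],"delta_rot":[0,0,0],"fingers":255},{"linear":[0.0115,-0.093,0.077],"delta_rot":[0,0,0],"fingers":255},{"linear":[0.0115,-0.093,0.077],"delta_rot":[0,0,0],"fingers":255}]'

```text
time: 12.4
tool_pos: [0.544, 0.0388, 0.1398]
tool_rot: [0.0, 0.085, 0.996, -0.0]
contact_force: [-0.5, -1.1, 0.6]
gripper_width: -0.001
```

Run:
```python
from h import *
s=state();print(s["tool_pos"],s["time"],s["contact_force"],s["joint_pos"])
im=eyes.grab_frame("wrist")[:,:,::-1]
cv2.imwrite("pics/w7.png",im)
```

```text
[0.544008   0.03876734 0.13982375] 12.4 [-0.46119632 -1.08396192  0.55801478] [-6.53129976e-02 -6.29976540e-02  1.88487638e+00 -3.61364498e-05
  1.31912997e+00 -1.46654023e+00]
```

View pics/w7.png

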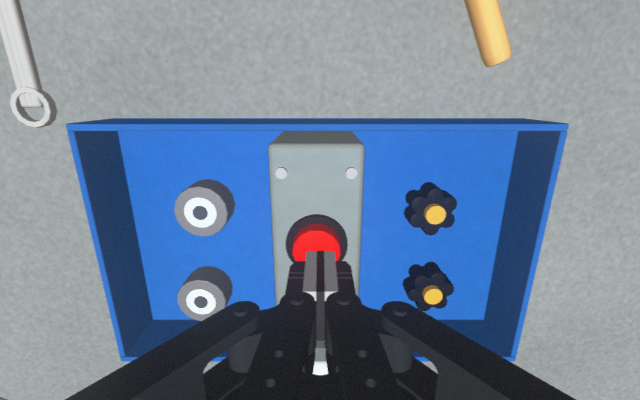

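apply_moves --commands '[{"linear":[0.001,-0.001,0.006],"delta_rot":[0,0,0],"fingers":255},{"linear":[0.001,-0.001,0.011],"delta_rot":[0,0,0],"fingers":255},{"linear":[0.001,-0.001,0.014],"delta_rot":[0,0,0],"fingers":255},{"linear":[0.001,-0.001,0.016],"delta_rot":[0,0,0],"fingers":255},{"linear":[0.001,-0.001,0.018],"delta_rot":[0,0,0],"fingers":255},{"linear":[0.001,-0.001,0.019],"delta_rot":[0,0,0],"fingers":255},{"linear":[0.001,-0.001,0.019],"delta_rot":[0,0,0],"fingers":255},{"linear":[0.001,-0.001,0.019],"delta_rot":[0,0,0],"fingers":255}]'

```text
time: 13.25
tool_pos: [0.5426, 0.0379, 0.1203]
tool_rot: [0.0, 0.085, 0.996, 0.0]
contact_force: [-0.6, -0.2, 2.3]
gripper_width: -0.0
```

apply_moves --commands '[{"linear":[0,0,0.001],"delta_rot":[0,0,0],"fingers":255},{"linear":[0,0,0.001],"delta_rot":[0,0,0],"fingers":255},{"linear":[0,0,0.002],"delta_rot":[0,0,0],"fingers":255},{"linear":[0,0,0.002],"delta_rot":[0,0,0],"fingers":255},{"linear":[0,0,0.0025],"delta_rot":[0,0,0],"fingers":255},{"linear":[0,0,0.0025],"delta_rot":[0,0,0],"fingers":255},{"linear":[0,0,0.0025],"delta_rot":[0,0,0],"fingers":255},{"linear":[0,0,0.0025],"delta_rot":[0,0,0],"fingers":255}]'

```text
time: 14.05
tool_pos: [0.5426, 0.0379, 0.119]
tool_rot: [0.0, 0.085, 0.996, -0.0]
contact_force: [-2.1, 1.0, 8.0]
gripper_width: -0.0
```

apply_moves --commands '[{"linear":[0,0,0.001],"delta_rot":[0,0,0],"fingers":255},{"linear":[0,0,0.0015],"delta_rot":[0,0,0],"fingers":255},{"linear":[0,0,0.0015],"delta_rot":[0,0,0],"fingers":255},{"linear":[0,0,0.0015],"delta_rot":[0,0,0],"fingers":255},{"linear":[0,0,0.0015],"delta_rot":[0,0,0],"fingers":255},{"linear":[0,0,0.0015],"delta_rot":[0,0,0],"fingers":255},{"linear":[0,0,0.0015],"delta_rot":[0,0,0],"fingers":255},{"linear":[0,0,0.0015],"delta_rot":[0,0,0],"fingers":255}]'

```text
time: 14.85
tool_pos: [0.5427, 0.0379, 0.1189]
tool_rot: [-0.0, 0.085, 0.996, -0.0]
contact_force: [-7.3, 0.6, 16.1]
gripper_width: -0.002
```

Force rose to 16 N with no further travel at z=0.119, so the button is fully in. Going up and turning 90° for the grip.

apply_moves --commands '[{"linear":[0,0,-0.03],"delta_rot":[0,0,0],"fingers":255},{"linear":[0,0,-0.075],"delta_rot":[0,0,4],"fingers":255},{"linear":[0,0,-0.12],"delta_rot":[0,0,12],"fingers":200},{"linear":[0,0,-0.12],"delta_rot":[0,0,20],"fingers":100},{"linear":[0,0,-0.12],"delta_rot":[0,0,28],"fingers":0},{"linear":[0,0,-0.12],"delta_rot":[0,0,36],"fingers":0},{"linear":[0,0,-0.12],"delta_rot":[0,0,44],"fingers":0},{"linear":[0,0,-0.12],"delta_rot":[0,0,45],"fingers":0}]'

```text
time: 15.65
tool_pos: [0.5421, 0.0379, 0.2354]
tool_rot: [-0.001, 0.46, 0.888, -0.0]
contact_force: [-0.3, -0.3, 0.3]
gripper_width: 0.992
```

apply_moves --commands '[{"linear":[0,0,0],"delta_rot":[0,0,8],"fingers":0},{"linear":[0,0,0],"delta_rot":[0,0,16],"fingers":0},{"linear":[0,0,0],"delta_rot":[0,0,24],"fingers":0},{"linear":[0,0,0],"delta_rot":[0,0,32],"fingers":0},{"linear":[0,0,0],"delta_rot":[0,0,40],"fingers":0},{"linear":[0,0,0],"delta_rot":[0,0,45],"fingers":0},{"linear":[0,0,0],"delta_rot":[0,0,45],"fingers":0},{"linear":[0,0,0],"delta_rot":[0,0,45],"fingers":0}]'

```text
time: 16.45
tool_pos: [0.5423, 0.0379, 0.2359]
tool_rot: [-0.0, 0.763, 0.646, -0.0]
contact_force: [-1.3, -0.3, -0.3]
gripper_width: 0.997
```

Run:
```python
from h import *
s=state();print(s["tool_pos"],s["time"],s["contact_force"],s["joint_pos"])
print(q(s["tool_rot"]).as_matrix().round(3))
c=cam("wrist",s)
im=eyes.grab_frame("wrist")[:,:,::-1]
cv2.imwrite("pics/w8.png",im);cv2.imwrite("pics/t8.png",eyes.grab_frame("top")[:,:,::-1])
for P in ([.62,.0235,.164],[.542,.038,.119]): print(px(c,P),tool_delta(s,P))
```

```text
[0.54230658 0.03786177 0.23587282] 16.45 [-1.28252151 -0.25225483 -0.27777619] [-6.71901674e-02 -1.44695124e-01  1.79622018e+00 -4.81140838e-05
  1.49068481e+00  9.94284773e-02]
[[ 0.166  0.986 -0.001]
 [ 0.986 -0.166 -0.   ]
 [-0.    -0.001 -1.   ]]
(np.float64(432.49773881833266), np.float64(218.76072507116743)) [-0.00126999  0.07904312  0.0718248 ]
(np.float64(318.41038351586013), np.float64(197.54942204253828)) [ 9.82118637e-05 -2.54032509e-04  1.16872986e-01]
```

View pics/w8.png

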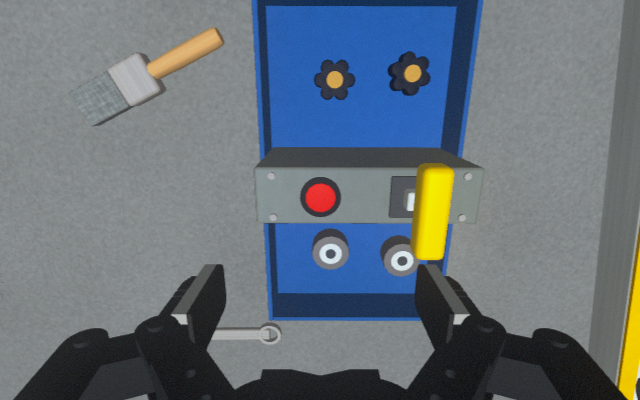

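The red button is visibly lower, at (321,197), and the grip's top centre is at about (432,213), as predicted sideways. Moving over the grip and down.

apply_moves --commands '[{"linear":[-0.001,0.04,0],"delta_rot":[0,0,0],"fingers":0},{"linear":[-0.001,0.075,0],"delta_rot":[0,0,0],"fingers":0},{"linear":[-0.001,0.079,0],"delta_rot":[0,0,0],"fingers":0},{"linear":[-0.001,0.079,0],"delta_rot":[0,0,0],"fingers":60},{"linear":[-0.001,0.079,0.04],"delta_rot":[0,0,0],"fingers":60},{"linear":[-0.001,0.079,0.08],"delta_rot":[0,0,0],"fingers":60},{"linear":[-0.001,0.079,0.1],"delta_rot":[0,0,0],"fingers":60},{"linear":[-0.001,0.079,0.103],"delta_rot":[0,0,0],"fingers":60}]'

```text
time: 17.35
tool_pos: [0.6167, 0.024, 0.1293]
tool_rot: [-0.003, 0.764, 0.645, -0.003]
contact_force: [-0.4, 0.7, 0.1]
gripper_width: 0.764
```

Run:
```python
from h import *
s=state();print(s["tool_pos"],s["time"],s["contact_force"],s["gripper_width"])
im=eyes.grab_frame("wrist")[:,:,::-1]
cv2.imwrite("pics/w9.png",im)
```

```text
[0.61665007 0.02404173 0.1293403 ] 17.35 [-0.44697788  0.68100414  0.05440055] 0.7635062246188248
```

View pics/w9.png

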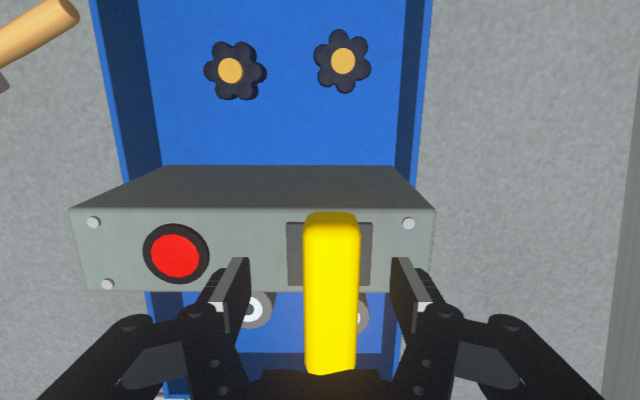

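The bar sits at x≈331, about 3 mm right of the jaws' centre, partly because the arm is still settling. Nudging and closing.

apply_moves --commands '[{"linear":[0,0.001,0],"delta_rot":[0,0,0],"fingers":100},{"linear":[0,0.001,0],"delta_rot":[0,0,0],"fingers":140},{"linear":[0,0.001,0],"delta_rot":[0,0,0],"fingers":180},{"linear":[0,0.001,0],"delta_rot":[0,0,0],"fingers":255},{"linear":[0,0.001,0],"delta_rot":[0,0,0],"fingers":255},{"linear":[0,0.001,0],"delta_rot":[0,0,0],"fingers":255},{"linear":[0,0.001,0],"delta_rot":[0,0,0],"fingers":255},{"linear":[0,0.001,0],"delta_rot":[0,0,0],"fingers":255}]'

```text
time: 18.2
tool_pos: [0.6211, 0.0235, 0.1356]
tool_rot: [-0.0, 0.764, 0.645, -0.0]
contact_force: [-4.9, 1.0, 6.5]
gripper_width: 0.245
```

Run:
```python
from h import *
s=state();print(s["tool_pos"],s["time"],s["contact_force"],s["gripper_width"]*85)
```

```text
[0.62107869 0.02348176 0.13557234] 18.2 [-4.93687171  1.04836491  6.47466618] 20.82238941253356
```

Gripped (20.8 mm). Pulling straight up.

apply_moves --commands '[{"linear":[0,0,-0.004],"delta_rot":[0,0,0],"fingers":255},{"linear":[0,0,-0.01],"delta_rot":[0,0,0],"fingers":255},{"linear":[0,0,-0.016],"delta_rot":[0,0,0],"fingers":255},{"linear":[0,0,-0.022],"delta_rot":[0,0,0],"fingers":255},{"linear":[0,0,-0.028],"delta_rot":[0,0,0],"fingers":255},{"linear":[0,0,-0.03],"delta_rot":[0,0,0],"fingers":255},{"linear":[0,0,-0.03],"delta_rot":[0,0,0],"fingers":255},{"linear":[0,0,-0.03],"delta_rot":[0,0,0],"fingers":255}]'

```text
time: 19.0
tool_pos: [0.621, 0.0235, 0.163]
tool_rot: [-0.0, 0.765, 0.645, -0.0]
contact_force: [1.3, 2.2, -6.4]
gripper_width: 0.246
```

Run:
```python
from h import *
s=state();print(s["tool_pos"],s["time"],s["contact_force"],s["gripper_width"]*85)
c=cam("wrist",s)
im=eyes.grab_frame("wrist")[:,:,::-1]
cv2.imwrite("pics/w10.png",im)
```

```text
[0.62100983 0.02345002 0.16304026] 19.0 [ 1.32652972  2.15004222 -6.37708626] 20.925790745515854
```

View pics/w10.png

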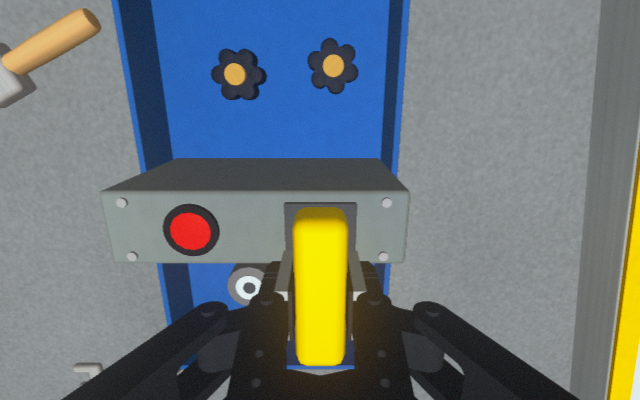

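The bar is held and rising: 27 mm of draw, with a 6.4 N down pull that matches the spring. Going on through the click.

apply_moves --commands '[{"linear":[0,0,-0.006],"delta_rot":[0,0,0],"fingers":255},{"linear":[0,0,-0.012],"delta_rot":[0,0,0],"fingers":255},{"linear":[0,0,-0.018],"delta_rot":[0,0,0],"fingers":255},{"linear":[0,0,-0.024],"delta_rot":[0,0,0],"fingers":255},{"linear":[0,0,-0.032],"delta_rot":[0,0,0],"fingers":255},{"linear":[0,0,-0.04],"delta_rot":[0,0,0],"fingers":255},{"linear":[0,0,-0.048],"delta_rot":[0,0,0],"fingers":255},{"linear":[0,0,-0.056],"delta_rot":[0,0,0],"fingers":255}]'

```text
time: 19.85
tool_pos: [0.621, 0.0235, 0.2201]
tool_rot: [-0.0, 0.765, 0.645, 0.0]
contact_force: [2.2, 2.3, -8.3]
gripper_width: 0.245
```

apply_moves --commands '[{"linear":[0,0,-0.004],"delta_rot":[0,0,0],"fingers":255},{"linear":[0,0,-0.008],"delta_rot":[0,0,0],"fingers":255},{"linear":[0,0,-0.011],"delta_rot":[0,0,0],"fingers":255},{"linear":[0,0,-0.013],"delta_rot":[0,0,0],"fingers":255},{"linear":[0,0,-0.015],"delta_rot":[0,0,0],"fingers":255},{"linear":[0,0,-0.016],"delta_rot":[0,0,0],"fingers":255},{"linear":[0,0,-0.016],"delta_rot":[0,0,0],"fingers":255},{"linear":[0,0,-0.016],"delta_rot":[0,0,0],"fingers":255}]'

```text
time: 20.65
tool_pos: [0.621, 0.0235, 0.2351]
tool_rot: [-0.0, 0.765, 0.645, -0.0]
contact_force: [0.9, 3.0, -8.1]
gripper_width: 0.247
```

apply_moves --commands '[{"linear":[0,0,-0.001],"delta_rot":[0,0,0],"fingers":255},{"linear":[0,0,-0.0015],"delta_rot":[0,0,0],"fingers":255},{"linear":[0,0,-0.002],"delta_rot":[0,0,0],"fingers":255},{"linear":[0,0,-0.002],"delta_rot":[0,0,0],"fingers":255},{"linear":[0,0,-0.002],"delta_rot":[0,0,0],"fingers":255},{"linear":[0,0,-0.002],"delta_rot":[0,0,0],"fingers":255},{"linear":[0,0,-0.002],"delta_rot":[0,0,0],"fingers":255},{"linear":[0,0,-0.002],"delta_rot":[0,0,0],"fingers":255}]'

```text
time: 21.45
tool_pos: [0.621, 0.0235, 0.2357]
tool_rot: [-0.0, 0.765, 0.645, -0.0]
contact_force: [5.1, 3.8, -14.5]
gripper_width: 0.25
```

Run:
```python
from h import *
s=state();print(s["tool_pos"],s["time"],s["contact_force"],s["gripper_width"]*85)
```

```text
[0.62095958 0.02345141 0.23566032] 21.45 [  5.09769034   3.78510645 -14.47116954] 21.232314601653194
```

Force jumped to 14.5 N and travel stopped at +100 mm, which is the hard stop. Final look.

Run:
```python
from h import *
a=eyes.grab_frame("wrist")[:,:,::-1]
b=eyes.grab_frame("scene")[:,:,::-1]; t=eyes.grab_frame("top")[:,:,::-1]
cv2.imwrite("pics/w11.png",a)
cv2.imwrite("pics/s11.png",cv2.resize(b[130:300,60:560],None,fx=1.6,fy=1.6,interpolation=cv2.INTER_CUBIC))
s=state();print(s["tool_pos"],s["time"],s["contact_force"],s["gripper_width"]*85)
```

```text
[0.62097701 0.02345684 0.23571472] 21.6 [  3.55222995   3.73064239 -14.69750426] 20.943086103388744
```

View pics/w11.png

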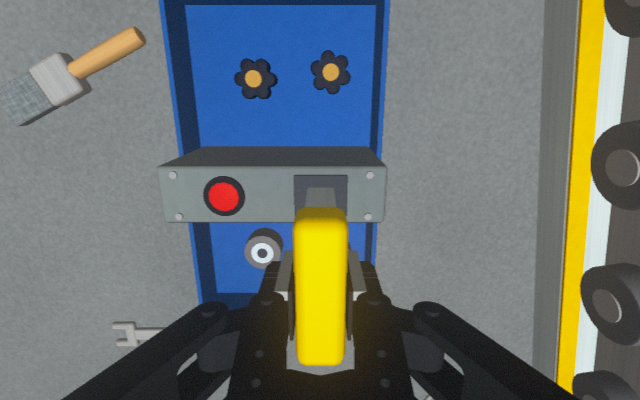

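View pics/s11.png

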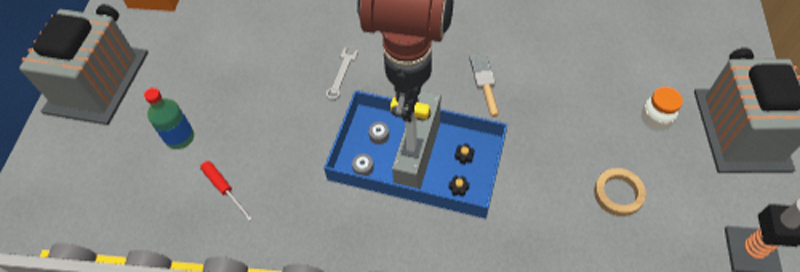

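The grip is held up with the rod out below it. Both rollers are in one bin, both knobs in the other, and the bystanders are where they were. Handing in.

```bash
python3 -c "
from plant import job_done
print(job_done())"
```

```text
the job is handed in; nothing more can be done
None
```

The job is done and handed in at about 21.6 s, with the gripper still holding the handle at its second stop.

- **Parts:** The loose roller went into the -y bin beside the stowed roller, and the loose star knob into the +y bin beside the stowed knob. The wrist and scene pictures show both pairs lying flat in their bins.
- **Button:** I pressed it until it stopped at 0.119 m, its fully-in height, and the force rose to 16 N with no more travel.
- **Handle:** I gripped the yellow bar and pulled it straight up past the click. The gripper rose 100 mm from its gripping height. Over the last 2 mm commanded it moved only 0.6 mm, while the downward pull rose from 8 to 14.5 N, which marks the hard end. The opening stayed at about 21 mm, so the grip did not slip.
- **Other checks:** The last scene picture shows the bystanders where they were at the start. None of the checks failed or disagreed.

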